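# Open the tight glaze jar in the jar block

## Task

One of the three square glaze jars is made for the wooden jar block screwed to the worktop: its square foot fits the pocket snugly (the smaller one would rattle, the bigger one does not go in). Seat that jar fully home in the pocket so that it cannot turn, unscrew its tight cap anticlockwise until the thread lets go, and lift the cap straight off with the jar staying home in the pocket. Finish still holding the cap, level, a finger's breadth or two above the jar's mouth, ready to go straight back on after filling; leave the other jars and the tools lying about as they are.

Things in the scene. Friction and masses are not known exactly. Their poses are not given: they have to be found in the camera images.
- jar_cap_centre (a point): Centre, half-way up, of the medium jar's ribbed dark screw cap: round, 54 mm across, 22 mm high, 65 g, a separate body. z up its axis, x fixed to the cap. Screwed on, it is 27 mm above medium_jar_centre. Below its lower edge come 4 mm of neck, then the shoulder, widening from 20 to 28 mm radius in 10 mm: fingertips may reach 8 mm below the cap's edge.
- medium_jar_rim (a point): Centre of the medium jar's mouth, 72 mm above its underside; x, y, z as the jar. Right-hand thread, three starts. Cap yaw minus jar yaw starts at -58 to -40 degrees; turned anticlockwise (from above) the cap rises 1 mm and is free from +6 degrees; past +45 its lugs meet the next thread start. Turn by 80, counting up to 4 of play in the pocket, then lift. Sprung liner: takes about 0.5 N m; an unbraced jar turns too.
- medium_jar_centre (a point): On the medium jar's axis, 38 mm above its underside. White jar, square foot 58 x 58 mm with 8 mm corners, lower edge bevelled 4 mm over 6 mm, sides straight up to 40 mm, then a round shoulder; 76 mm high and 0.24 to 0.34 kg with its cap, by which it can be carried. x, y normal to its sides, z up. Which of the three jars stands where varies.
- small_jar_centre (a point): Middle, half-way up, of the small look-alike jar: 50 x 50 mm foot, cap 47 mm across, 65 mm high; x, y normal to its sides. Leave it.
- large_jar_centre (a point): Middle, half-way up, of the large look-alike jar: 66 x 66 mm foot, cap 62 mm across, 87 mm high; x, y normal to its sides. Leave it.
- jar_block: Wooden jar block, fixed: board 134 (x) x 96 x 8 mm, on it a block 96 x 96 mm, top 30 mm above the worktop, with a square pocket 60.5 x 60.5 mm, 22 mm deep (floor 8 mm above the worktop), mouth chamfered 3 mm. Origin on the worktop below the pocket's centre; x, y normal to its sides. The jar fits at any quarter turn; home, medium_jar_centre is 46 mm above this origin.
- rubber_kidney: Red rubber kidney, 52 x 100 x 8 mm, lying loose; bystander.
- wood_rib: Flat wooden rib, 58 x 109 x 8 mm, lying loose; bystander.
- ring_cutter_1: Ring cutter, 67 mm across, 22 mm high, loose; bystander.
- ring_cutter_2: Ring cutter, 47 mm across, 18 mm high, loose; bystander.
- pencil: Green pencil, 112 mm long, loose; bystander.
There are look-alikes about, which are no part of the job. Leave any yellow look-alike of the part that bears jar_cap_centre alone.

How it is judged:
By the outcome, as a careful person would: the job done as asked, in the order asked, and still so for the second after the job is handed in, while the arm keeps its last pose, push and grip.
It also fails if it takes over 48 s, if anything falls off the work surface, if the arm or the gripper's body presses on something with over 40 N, if the wrist force passes 120 N, or if a joint passes its speed limit or range.

## Robot

A 6-joint arm with a two-finger parallel gripper is mounted at the origin on a cart in front of the work surface, level with it; the furniture and walls round the work are solid. World frame = base frame: x ahead of the robot, y to its left, z up, the work surface at z = 0. Lengths are in m, angles in rad, forces in N, time in s.
With the tool pointing down it reaches from about 0.425 to 0.95 m from the base axis. Payload 3.5 kg.
Tool frame: the origin (TCP) lies on the centre line of the jaws, within the pads' length; the fingertips stand 11 mm ahead of it and the grasp point (between the pads) lies 8 mm behind it; y points along the fingers, x is the direction in which the jaws open and shut, and the axes are right-handed (so a half turn about y gives the same grasp; the last joint's range is limited). The gripper opens to 85 mm and grips with 20 to 120 N. Pads are 22 mm wide; open, the fingers measure 114 mm over their backs; the gripper's body (76 mm by 85 mm) begins 54 mm behind the grasp point. The pads swing forward as they close: fully open they stand 13 mm farther back than shut.
Start: joints at [-1.451, 0.286, 1.577, -0, 1.279, -0.15], TCP at [0.18, -0.651, 0.242] pointing down, gripper open.
Joint ranges: [-2.77, 2.77], [-0.9, 2.22], [0.21, 2.48], [-1.53, 4.67], [0.24, 2.81], [-2.84, 2.84]. Speed limits (rad/s): [2.79, 2.79, 3.14, 3.14, 3.14, 3.14].

## Interface

Orientations are given as a unit quaternion [x, y, z, w].
In Python, from plant import get_state, read_camera, sign_off gives the robot as it stands.
- The arm moves only by the shell command python3 -m inch 'ROWS' [FORCE]. ROWS is JSON, a list of rows, each an object of numbers: "ax", "ay", "az": the turn, a rotation vector about the tool's x, y, z in rad; "x", "y", "z": the shift along the tool's x, y, z in mm; "hand": the closure, from -1 (fully open) to 1 (shut). In form: [{"ax": .., "ay": .., "az": .., "x": .., "y": .., "z": .., "hand": ..}, ...]. A call has 1 to 5 rows; each row shifts and turns the commanded pose from where the row before left it, along the tool's axes as they then stand; what a row does not reach is not made up. A row lasts 1/12 s, in which the tool goes at most 41.7 mm and 7.16 degrees, less where a joint would pass 70% of its speed; a pose out of reach is approached as far as the arm can. A call with a gripper value outside its range is refused whole. The fingers move at their own pace and stop on an object; FORCE is the grip in N (left out, the last holds). Time passes only in rows, so rows that do not move let the fingers close. It gives the time, the measured TCP pose, the force and the opening at its end, in the units of the state.
- get_state(): the state, without advancing time (a new reading comes with each control period).
- read_camera(name): name is "scene" or "top"; returns a dict with "img" (420x560x3 uint8, red, green, blue), "fov_y" (degrees; the focal length in pixels is half the picture's height over the tangent of half this angle, whatever the lens; pixels are square), "cx", "cy" (the principal point, pixels), "T" (4x4, takes a point from camera to world coordinates). Camera axes: x right, y down, z forward; pixel columns grow to the right and rows downward; lengths in m; the calibration is good to about 2 mm. A picture is of the moment at which its call begins. There is no depth.
- sign_off(): hands the job in, once; it reports no verdict.
The state is a dict: "time": time; "qpos": joint angles; "dq": joint speeds; "joint_efforts": joint torques, N m; "eef_pos": TCP position; "tcp_rot": TCP orientation; "contact_force": force on the tool from outside, world axes, zero at the start; "wrist_torque": the same for the moment, N m; "opening": opening from 0.0 (shut) to 1.0 (fully open).
Only numpy, scipy, OpenCV 4.12 (cv2) and the standard library are available. Lean on these libraries where they do the work, as an engineer would, in place of code of your own. Each camera call takes 0.05 s, during which the arm holds its last target. There are 200 camera calls.

## Working session

There is one attempt and no reset: what is moved stays moved. The work goes in short steps, Python scripts to look and compute and a shell command to move; the robot and the scene stay as the last step left them, time stands still between calls to the robot, and variables do not carry over. Pictures are saved under pics/ and viewed, about 8 in all and at most 12, crops included, and the job is handed in when it is done.

```bash
mkdir -p pics; ls; cat > h.py <<'E'
import numpy as np,cv2
from plant import get_state,read_camera
def snap(n,f=None):
    c=read_camera(n)
    if f: cv2.imwrite('pics/'+f,c['img'][:,:,::-1])
    return c
def foc(c): return 210/np.tan(np.radians(c['fov_y'])/2)
def ray(c,u,v,z):
    d=c['T'][:3,:3]@np.array([(u-c['cx'])/foc(c),(v-c['cy'])/foc(c),1]); o=c['T'][:3,3]
    return o+d*(z-o[2])/d[2]
def proj(c,p):
    q=c['T'][:3,:3].T@(np.array(p)-c['T'][:3,3]); return q[:2]/q[2]*foc(c)+[c['cx'],c['cy']]
E
python3 - <<'E'
from h import *
a=snap('top','top0.png');b=snap('scene','scene0.png')
for c in(a,b):print(c['fov_y'],c['cx'],c['cy'],np.round(c['T'],3))
print(get_state())
E
```

```text
pics
49.90885858100094 279.58139629842833 213.47854305081418 [[ 0.029 -0.998  0.052  0.466]
 [-0.999 -0.03  -0.015  0.017]
 [ 0.016 -0.052 -0.999  1.092]
 [ 0.     0.     0.     1.   ]]
46.89137661505663 280.08801285002255 209.6766451550407 [[-0.746 -0.295  0.598 -0.186]
 [-0.666  0.301 -0.683  0.814]
 [ 0.021 -0.907 -0.421  0.593]
 [ 0.     0.     0.     1.   ]]
{'time': 0.1, 'qpos': array([-1.45103960e+00,  2.87126681e-01,  1.57803644e+00,  1.47100542e-05,
        1.27860613e+00, -1.50029854e-01]), 'dq': array([ 0.00045575, -0.00203953, -0.00320618,  0.0008117 , -0.00024299,
       -0.00090746]), 'joint_efforts': array([-3.35207151e-04, -4.07297301e+01, -2.93700582e+01, -2.10915082e-04,
        3.39794999e-03, -9.58143175e-06]), 'eef_pos': array([ 0.17984797, -0.65000461,  0.24104924]), 'tcp_rot': array([-0.5621431 ,  0.42874878, -0.42768423,  0.56325467]), 'contact_force': array([0.91395584, 0.21117473, 0.53116646]), 'wrist_torque': array([-0.00241156,  0.002795  , -0.00391737]), 'opening': 1.000310925121915}
```

View pics/top0.png

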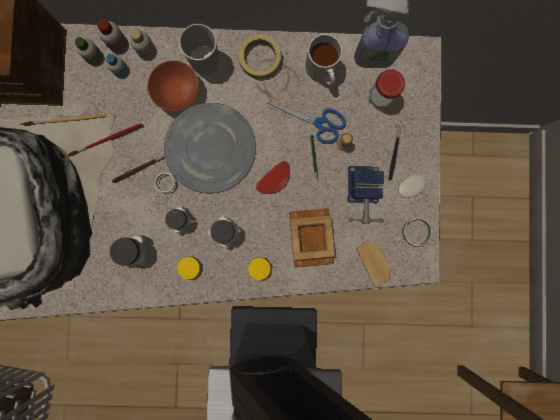

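View pics/scene0.png

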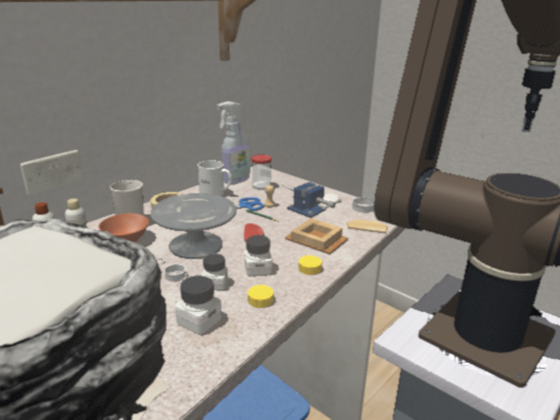

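The top view shows three dark-capped jars at (177,220), (126,251) and (223,232), the last probably the medium one. The jar block is at (312,238), and two yellow caps lie at (188,268) and (259,268). Next I'll measure these from colour masks.

```bash
cat > m.py <<'E'
from h import *
a=cv2.imread('pics/top0.png')[:,:,::-1]
c=read_camera('top'); img=c['img']; hsv=cv2.cvtColor(img,cv2.COLOR_RGB2HSV)
for name,(x0,y0,x1,y1),zs in [('small',(160,203,197,238),.065),('mid',(205,213,242,252),.076),('large',(105,230,147,272),.087)]:
    s=hsv[y0:y1,x0:x1,2]; m=((s<75)).astype(np.uint8)
    n,l,st,ce=cv2.connectedComponentsWithStats(m); k=1+np.argmax(st[1:,4])
    ct=cv2.findContours((l==k).astype(np.uint8),0,1)[0][0]
    h=cv2.convexHull(ct); (u,v),r=cv2.minEnclosingCircle(h)
    print(name,st[k],(u+x0,v+y0),r,ray(c,u+x0,v+y0,zs),'diam mm',2*r*1000*(c['T'][2,3]-zs)/foc(c))
x0,y0,x1,y1=200,200,345,280
big=cv2.resize(img[y0:y1,x0:x1],None,fx=5.5,fy=5.5,interpolation=cv2.INTER_CUBIC)
cv2.imwrite('pics/crop1.png',big[:,:,::-1])
E
python3 m.py
```

```text
small [  6   5  31  28 562] (181.5, 220.5) 15.890348434448242 [0.49723745 0.22395989 0.065     ] diam mm 72.34702554329536
mid [  6   7  31  30 640] (227.0, 234.0) 17.204750061035156 [0.46958612 0.11873186 0.076     ] diam mm 77.49262356658167
large [  5   6  37  33 949] (131.0108699798584, 252.03260803222656) 21.228696823120117 [0.42364472 0.32785905 0.087     ] diam mm 94.5821516499425
```

View pics/crop1.png

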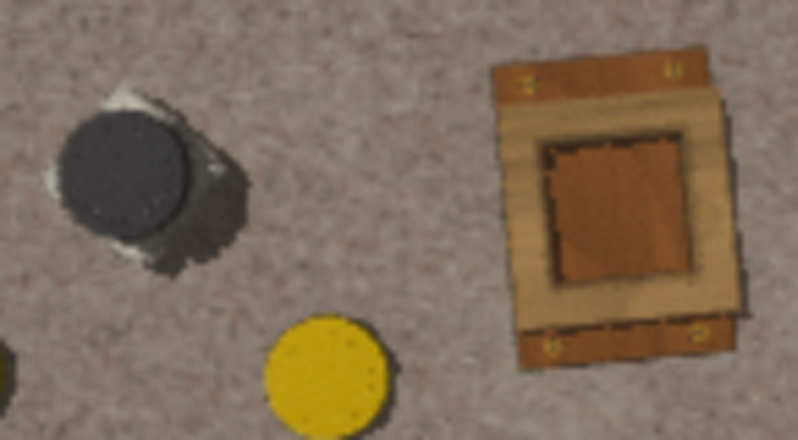

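The crop shows the cap at crop pixel (122,174), radius 65, which is about 53 mm, so this is the medium jar. Jar corners are near (125,88), (48,180), (222,168) and (138,262). The block's top-face corners are (497,105), (719,88), (741,310) and (517,330).

```bash
python3 - <<'E'
from h import *
from scipy.spatial.transform import Rotation as R
c=read_camera('top'); s=read_camera('scene')
f=lambda p,z: ray(c,(p[0]+.5)/5.5-.5+200,(p[1]+.5)/5.5-.5+200,z)
cap=f((122,174),.076); print('cap',cap, 'diam',1000*np.linalg.norm(f((187,174),.076)-f((57,174),.076)))
J=np.array([f(p,.04) for p in[(125,88),(48,180),(140,262),(222,168)]])
print('jar corners',J.round(4),'mean',J.mean(0)); 
for p in J: d=p-cap; print('r',np.hypot(*d[:2]),'az',np.degrees(np.arctan2(d[1],d[0])), 'yaw mod90',(np.degrees(np.arctan2(d[1],d[0]))-45)%90)
def quad(P,z):
    B=np.array([f(p,z) for p in P]); e=[B[(i+1)%4]-B[i] for i in range(4)]
    print('quad',B.mean(0).round(4),[round(np.hypot(*x[:2])*1000,1) for x in e],[round(np.degrees(np.arctan2(x[1],x[0]))%90,1) for x in e]); return B.mean(0)
b=quad([(497,105),(719,88),(741,310),(517,330)],.03)
quad([(492,65),(707,46),(737,350),(520,370)],.008)
quad([(540,138),(683,131),(692,270),(555,285)],.03)
print('scene proj cap',proj(s,cap),'block',proj(s,b))
st=get_state(); r=R.from_quat(st['tcp_rot']).as_matrix(); print(r.round(3))
x0,y0,x1,y1=225,210,365,285
im=cv2.resize(s['img'][y0:y1,x0:x1],None,fx=5.5,fy=5.5,interpolation=cv2.INTER_CUBIC)
cv2.imwrite('pics/crop2.png',im[:,:,::-1])
E
```

```text
cap [0.47546497 0.13066446 0.076     ] diam 52.98764645704738
jar corners [[0.5122 0.1347 0.04  ]
 [0.4724 0.1658 0.04  ]
 [0.4389 0.1258 0.04  ]
 [0.4796 0.0926 0.04  ]] mean [0.47576708 0.12971871 0.04      ]
r 0.03697921846675168 az 6.288651807311833 yaw mod90 51.28865180731184
r 0.035273019332299455 az 95.04645538905838 yaw mod90 50.04645538905838
r 0.03686622796299564 az -172.41068538166846 yaw mod90 52.58931461833154
r 0.038320614211917986 az -83.86140358478154 yaw mod90 51.138596415218444
quad [ 0.4675 -0.0767  0.03  ] [np.float64(95.6), np.float64(95.4), np.float64(96.2), np.float64(96.4)] [np.float64(6.1), np.float64(7.0), np.float64(6.7), np.float64(6.7)]
quad [ 0.4678 -0.0767  0.008 ] [np.float64(94.7), np.float64(133.3), np.float64(95.0), np.float64(133.4)] [np.float64(6.8), np.float64(7.0), np.float64(6.8), np.float64(6.8)]
quad [ 0.4684 -0.0762  0.03  ] [np.float64(61.5), np.float64(59.6), np.float64(59.0), np.float64(63.1)] [np.float64(4.5), np.float64(5.1), np.float64(7.8), np.float64(7.4)]
scene proj cap [257.82203249 240.30034116] block [316.71819112 229.22205481]
[[ 0.267 -0.     0.964]
 [-0.964  0.001  0.267]
 [-0.001 -1.     0.   ]]
```

View pics/crop2.png

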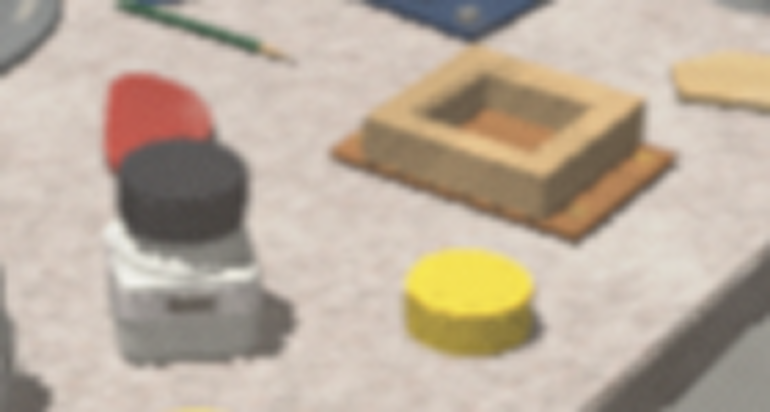

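Both views agree: the cap is at (0.4755, 0.1307), jar yaw is about 51.2°, and the block is at (0.4678, −0.0767) with yaw 6.7°. First move is a detour round the base.

```bash
cat > d.py <<'E'
import sys
from h import *
from scipy.spatial.transform import Rotation as R
s=get_state(); r=R.from_quat(s['tcp_rot']).as_matrix()
print('t',round(s['time'],2),'pos',s['eef_pos'].round(4),'az',round(np.degrees(np.arctan2(r[1,0],r[0,0])),2),'down',r[:,1].round(3),'F',s['contact_force'].round(1),'M',s['wrist_torque'].round(2),'op',round(s['opening'],3))
if len(sys.argv)>1: print('shift mm',(r.T@(np.array(list(map(float,sys.argv[1:4])))-s['eef_pos'])*1000).round(1))
E
L='{"x":-24,"z":25.3}'
python3 -m inch '[{"x":-24,"z":25.3},{"x":-24,"z":25.3},{"x":-24,"z":25.3},{"x":-24,"z":25.3},{"x":-24,"z":25.3}]' 70
python3 -m inch '[{"x":-24,"z":25.3},{"x":-24,"z":25.3},{"x":-24,"z":25.3},{"x":-24,"z":25.3},{"x":-24,"z":25.3}]' | tail -1
python3 -m inch '[{"x":-24,"z":25.3},{"x":-24,"z":25.3},{"x":-24,"z":25.3},{"x":-24,"z":25.3},{"x":-24,"z":25.3}]' | tail -1
python3 d.py .4755 .1307 .16
```

```text
t 0.25 pos [ 0.1799 -0.6503  0.2416] az -74.54 down [-0.     0.001 -1.   ] F [-0.6  0.  -0.3] M [-0.03 -0.04  0.01] op 1.001
shift mm [-673.8   82.5  493. ]validation failed for argument at $[0]...
validation failed for argument at $[0]...
validation failed for argument at $[0]...
```

```bash
python3 -m inch '[{"ax":0,"ay":0,"az":0,"x":-24,"y":0,"z":25.3,"hand":-1},{"ax":0,"ay":0,"az":0,"x":-24,"y":0,"z":25.3,"hand":-1},{"ax":0,"ay":0,"az":0,"x":-24,"y":0,"z":25.3,"hand":-1},{"ax":0,"ay":0,"az":0,"x":-24,"y":0,"z":25.3,"hand":-1},{"ax":0,"ay":0,"az":0,"x":-24,"y":0,"z":25.3,"hand":-1}]' 70 
python3 d.py .45 -.2 .242
```

```text
time: 0.67
eef_pos: [0.2704, -0.4997, 0.2421]
tcp_rot: [-0.562, 0.428, -0.428, 0.563]
contact_force: [0.3, -0.0, -0.2]
opening: 1.005
t 0.67 pos [ 0.2704 -0.4997  0.2421] az -74.57 down [ 0.  0. -1.] F [ 0.3 -0.  -0.2] M [-0.02 -0.02  0.01] op 1.005
shift mm [-2.411e+02  2.000e-01  2.529e+02]
```

```bash
python3 -m inch '[{"ax":0,"ay":0,"az":0,"x":-24,"y":0,"z":25,"hand":-1},{"ax":0,"ay":0,"az":0,"x":-24,"y":0,"z":25,"hand":-1},{"ax":0,"ay":0,"az":0,"x":-24,"y":0,"z":25,"hand":-1},{"ax":0,"ay":0,"az":0,"x":-24,"y":0,"z":25,"hand":-1},{"ax":0,"ay":0,"az":0,"x":-24,"y":0,"z":25,"hand":-1}]' >/dev/null
python3 -m inch '[{"ax":0,"ay":0,"az":0,"x":-24,"y":0,"z":25,"hand":-1},{"ax":0,"ay":0,"az":0,"x":-24,"y":0,"z":25,"hand":-1},{"ax":0,"ay":0,"az":0,"x":-24,"y":0,"z":25,"hand":-1},{"ax":0,"ay":0,"az":0,"x":-24,"y":0,"z":25,"hand":-1},{"ax":0,"ay":0,"az":0,"x":-24,"y":0,"z":25,"hand":-1}]' >/dev/null
python3 -m inch '[{"ax":0,"ay":0,"az":0,"x":-31,"y":0,"z":11.3,"hand":-1},{"ax":0,"ay":0,"az":0,"x":-31,"y":0,"z":11.3,"hand":-1},{"ax":0,"ay":0,"az":0,"x":-31,"y":0,"z":11.3,"hand":-1},{"ax":0,"ay":0,"az":0,"x":-31,"y":0,"z":11.3,"hand":-1},{"ax":0,"ay":0,"az":0,"x":-31,"y":0,"z":11.3,"hand":-1}]' >/dev/null
python3 -m inch '[{"ax":0,"ay":0,"az":0,"x":-31,"y":0,"z":11.3,"hand":-1},{"ax":0,"ay":0,"az":0,"x":-31,"y":0,"z":11.3,"hand":-1},{"ax":0,"ay":0,"az":0,"x":-31,"y":0,"z":11.3,"hand":-1},{"ax":0,"ay":0,"az":0,"x":-31,"y":0,"z":11.3,"hand":-1},{"ax":0,"ay":0,"az":0,"x":-31,"y":0,"z":11.3,"hand":-1}]' >/dev/null
python3 -m inch '[{"ax":0,"ay":-0.105,"az":0,"x":0,"y":0,"z":0,"hand":-1},{"ax":0,"ay":-0.105,"az":0,"x":0,"y":0,"z":0,"hand":-1},{"ax":0,"ay":-0.105,"az":0,"x":0,"y":0,"z":0,"hand":-1},{"ax":0,"ay":-0.105,"az":0,"x":0,"y":0,"z":0,"hand":-1},{"ax":0,"ay":-0.105,"az":0,"x":0,"y":0,"z":0,"hand":-1}]'
python3 d.py .4755 .1307 .13
```

```text
time: 2.75
eef_pos: [0.473, 0.1259, 0.2423]
tcp_rot: [0.655, -0.266, 0.266, -0.655]
contact_force: [-0.7, 0.5, -1.1]
opening: 0.999
t 2.75 pos [0.473  0.1259 0.2423] az -44.14 down [-0. -0. -1.] F [-0.7  0.5 -1.1] M [-0.    0.01 -0.01] op 0.999
shift mm [ -1.6 112.3   5.2]
```

```bash
python3 -m inch '[{"ax":0,"ay":0,"az":0,"x":-1.6,"y":30,"z":5.2,"hand":-1},{"ax":0,"ay":0,"az":0,"x":0,"y":35,"z":0,"hand":-1},{"ax":0,"ay":0,"az":0,"x":0,"y":35,"z":0,"hand":-1},{"ax":0,"ay":0,"az":0,"x":0,"y":32,"z":0,"hand":-1},{"ax":0,"ay":0,"az":0,"x":0,"y":10,"z":0,"hand":-1}]' >/dev/null
python3 d.py .4755 .1307 .058
python3 - <<'E'
from h import *
s=snap('scene')['img'][165:285,195:335]; t=snap('top')['img'][180:290,150:290]
cv2.imwrite('pics/p1.png',np.vstack([cv2.resize(x,(560,h),interpolation=cv2.INTER_CUBIC) for x,h in((s,300),(t,300))])[:,:,::-1])
p=get_state()['eef_pos'];from h import read_camera
E
```

```text
t 3.17 pos [0.4718 0.1302 0.0952] az -44.46 down [-0.009 -0.001 -1.   ] F [-1.   0.1 -1.5] M [ 0.04  0.03 -0.01] op 1.002
shift mm [ 2.6 37.1  3.2]
```

View pics/p1.png

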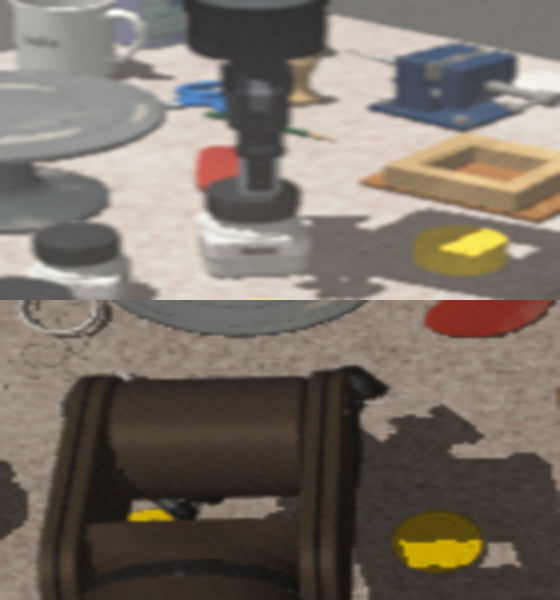

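The scene view shows the fingers over the right jar, a few mm right of its cap. The pose readout shows the same offset, so I'll correct it, descend and grip.

```bash
python3 -m inch '[{"ax":0,"ay":0,"az":0,"x":0,"y":0,"z":0,"hand":-1},{"ax":0,"ay":0,"az":0,"x":0,"y":0,"z":0,"hand":-1}]' >/dev/null
python3 d.py .4755 .1307 .058
```

```text
t 3.43 pos [0.4776 0.1306 0.1029] az -44.46 down [ 0.005  0.    -1.   ] F [-0.3  0.2  0.5] M [-0.01 -0.02 -0.03] op 1.001
shift mm [-1.7 44.9 -1.6]
```

```bash
python3 -m inch '[{"ax":0,"ay":0,"az":0,"x":0,"y":10,"z":0,"hand":-1},{"ax":0,"ay":0,"az":0,"x":0,"y":14,"z":0,"hand":-1},{"ax":0,"ay":0,"az":0,"x":0,"y":12,"z":0,"hand":-1},{"ax":0,"ay":0,"az":0,"x":0,"y":6,"z":0,"hand":-1},{"ax":0,"ay":0,"az":0,"x":0,"y":0,"z":0,"hand":-1}]' >/dev/null
python3 -m inch '[{"ax":0,"ay":0,"az":0,"x":0,"y":0,"z":0,"hand":-1},{"ax":0,"ay":0,"az":0,"x":0,"y":0,"z":0,"hand":-1},{"ax":0,"ay":0,"az":0,"x":0,"y":0,"z":0,"hand":-1}]' >/dev/null
python3 d.py .4755 .1307 .058
```

```text
t 4.1 pos [0.4765 0.1306 0.0593] az -44.46 down [ 0.002  0.    -1.   ] F [-0.4  0.4  0.4] M [ 0.01 -0.06 -0.03] op 0.999
shift mm [-0.8  1.3 -0.6]
```

```bash
python3 -m inch '[{"ax":0,"ay":0,"az":0,"x":0,"y":0,"z":0,"hand":1},{"ax":0,"ay":0,"az":0,"x":0,"y":0,"z":0,"hand":1},{"ax":0,"ay":0,"az":0,"x":0,"y":0,"z":0,"hand":1},{"ax":0,"ay":0,"az":0,"x":0,"y":0,"z":0,"hand":1},{"ax":0,"ay":0,"az":0,"x":0,"y":0,"z":0,"hand":1}]' 70
python3 -m inch '[{"ax":0,"ay":0,"az":0,"x":0,"y":0,"z":0,"hand":1},{"ax":0,"ay":0,"az":0,"x":0,"y":0,"z":0,"hand":1},{"ax":0,"ay":0,"az":0,"x":0,"y":0,"z":0,"hand":1},{"ax":0,"ay":0,"az":0,"x":0,"y":0,"z":0,"hand":1},{"ax":0,"ay":0,"az":0,"x":0,"y":0,"z":0,"hand":1}]' >/dev/null
python3 d.py .4755 .1307 .058
```

```text
time: 4.52
eef_pos: [0.4761, 0.1304, 0.0591]
tcp_rot: [-0.655, 0.267, -0.268, 0.655]
contact_force: [-0.8, -1.2, 4.6]
opening: 0.617
t 4.93 pos [0.4761 0.1304 0.059 ] az -44.45 down [ 0.001 -0.    -1.   ] F [-0.7 -1.7  5.9] M [-0.24  0.23  0.03] op 0.612
shift mm [-0.7  1.  -0.2]
```

```bash
python3 -m inch '[{"ax":0,"ay":0,"az":0,"x":0,"y":-6,"z":0,"hand":1},{"ax":0,"ay":0,"az":0,"x":0,"y":-14,"z":0,"hand":1},{"ax":0,"ay":0,"az":0,"x":0,"y":-18,"z":0,"hand":1},{"ax":0,"ay":0,"az":0,"x":0,"y":-16,"z":0,"hand":1},{"ax":0,"ay":0,"az":0,"x":0,"y":-8,"z":0,"hand":1}]' >/dev/null
python3 -m inch '[{"ax":0,"ay":0,"az":0,"x":0,"y":0,"z":0,"hand":1},{"ax":0,"ay":0.097,"az":0,"x":0,"y":0,"z":0,"hand":1},{"ax":0,"ay":0.097,"az":0,"x":0,"y":0,"z":0,"hand":1},{"ax":0,"ay":0.097,"az":0,"x":0,"y":0,"z":0,"hand":1},{"ax":0,"ay":0.097,"az":0,"x":0,"y":0,"z":0,"hand":1}]' >/dev/null
python3 -m inch '[{"ax":0,"ay":0.097,"az":0,"x":0,"y":0,"z":0,"hand":1},{"ax":0,"ay":0.097,"az":0,"x":0,"y":0,"z":0,"hand":1},{"ax":0,"ay":0.097,"az":0,"x":0,"y":0,"z":0,"hand":1},{"ax":0,"ay":0.097,"az":0,"x":0,"y":0,"z":0,"hand":1},{"ax":0,"ay":0,"az":0,"x":0,"y":0,"z":0,"hand":1}]' >/dev/null
python3 d.py .4684 -.077 .121
```

```text
t 6.18 pos [0.4744 0.1305 0.1185] az -89.02 down [-0.003 -0.    -1.   ] F [ 0.2 -0.4 -2.6] M [ 0.02 -0.01 -0.03] op 0.614
shift mm [207.3  -2.4  -9.6]
```

```bash
python3 -m inch '[{"ax":0,"ay":0,"az":0,"x":14,"y":0,"z":-2,"hand":1},{"ax":0,"ay":0,"az":0,"x":26,"y":0,"z":-2,"hand":1},{"ax":0,"ay":0,"az":0,"x":30,"y":0,"z":-2,"hand":1},{"ax":0,"ay":0,"az":0,"x":30,"y":0,"z":-2,"hand":1},{"ax":0,"ay":0,"az":0,"x":30,"y":0,"z":-2,"hand":1}]' >/dev/null
python3 -m inch '[{"ax":0,"ay":0,"az":0,"x":30,"y":0,"z":0,"hand":1},{"ax":0,"ay":0,"az":0,"x":26,"y":0,"z":0,"hand":1},{"ax":0,"ay":0,"az":0,"x":15,"y":0,"z":0,"hand":1},{"ax":0,"ay":0,"az":0,"x":6,"y":0,"z":0,"hand":1},{"ax":0,"ay":0,"az":0,"x":0,"y":0,"z":0,"hand":1}]' >/dev/null
python3 -m inch '[{"ax":0,"ay":0,"az":0,"x":0,"y":0,"z":0,"hand":1},{"ax":0,"ay":0,"az":0,"x":0,"y":0,"z":0,"hand":1},{"ax":0,"ay":0,"az":0,"x":0,"y":0,"z":0,"hand":1},{"ax":0,"ay":0,"az":0,"x":0,"y":0,"z":0,"hand":1},{"ax":0,"ay":0,"az":0,"x":0,"y":0,"z":0,"hand":1}]' >/dev/null
python3 d.py .468 -.0767 .067
python3 - <<'E'
from h import *
s=snap('scene')['img'][165:285,235:405]; t=snap('top')['img'][180:290,235:391]
cv2.imwrite('pics/p2.png',np.vstack([cv2.resize(x,(800,h),interpolation=cv2.INTER_CUBIC)[:,:] for x,h in((s,565),)])[:,:,::-1])
E
```

```text
t 7.43 pos [ 0.4696 -0.0759  0.1203] az -88.84 down [ 0.  0. -1.] F [-0.2  0.4 -2.7] M [-0.02 -0.01 -0.04] op 0.614
shift mm [ 0.8 53.3 -1.6]
```

View pics/p2.png

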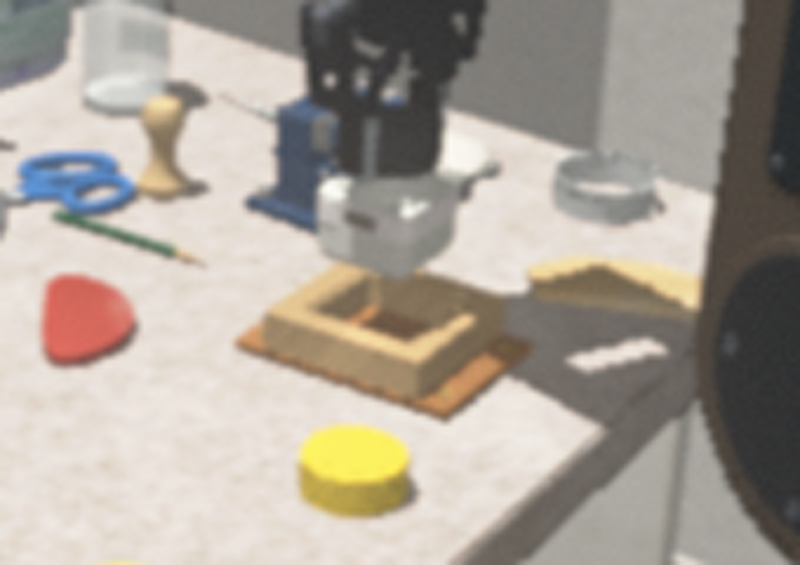

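The jar hangs over the block with its edges parallel to the pocket's. Lowering it in.

```bash
python3 -m inch '[{"ax":0,"ay":0,"az":0,"x":0.8,"y":6,"z":-1.6,"hand":1},{"ax":0,"ay":0,"az":0,"x":0,"y":10,"z":0,"hand":1},{"ax":0,"ay":0,"az":0,"x":0,"y":8,"z":0,"hand":1},{"ax":0,"ay":0,"az":0,"x":0,"y":6,"z":0,"hand":1},{"ax":0,"ay":0,"az":0,"x":0,"y":4,"z":0,"hand":1}]' >/dev/null;python3 d.py
python3 -m inch '[{"ax":0,"ay":0,"az":0,"x":0,"y":3,"z":0,"hand":1},{"ax":0,"ay":0,"az":0,"x":0,"y":3,"z":0,"hand":1},{"ax":0,"ay":0,"az":0,"x":0,"y":0,"z":0,"hand":1},{"ax":0,"ay":0,"az":0,"x":0,"y":0,"z":0,"hand":1}]' >/dev/null
python3 d.py .468 -.0767 .067
```

```text
t 7.95 pos [ 0.467  -0.0772  0.0846] az -88.93 down [-0.003  0.001 -1.   ] F [ 0.2  0.2 -2.4] M [-0.   -0.04  0.03] op 0.615
t 8.28 pos [ 0.4681 -0.0775  0.0803] az -88.92 down [-0.  0. -1.] F [ 0.8 -0.3 -3.1] M [-0.02 -0.01  0.04] op 0.615
shift mm [-0.8 13.3 -0. ]
```

```bash
python3 -m inch '[{"ax":0,"ay":0,"az":0,"x":-0.4,"y":3,"z":0,"hand":1},{"ax":0,"ay":0,"az":0,"x":0,"y":3,"z":0,"hand":1},{"ax":0,"ay":0,"az":0,"x":0,"y":3,"z":0,"hand":1},{"ax":0,"ay":0,"az":0,"x":0,"y":2,"z":0,"hand":1},{"ax":0,"ay":0,"az":0,"x":0,"y":1,"z":0,"hand":1}]' >/dev/null;python3 d.py
python3 -m inch '[{"ax":0,"ay":0,"az":0,"x":0,"y":1,"z":0,"hand":1},{"ax":0,"ay":0,"az":0,"x":0,"y":1,"z":0,"hand":1},{"ax":0,"ay":0,"az":0,"x":0,"y":0,"z":0,"hand":1},{"ax":0,"ay":0,"az":0,"x":0,"y":0,"z":0,"hand":1}]' >/dev/null
python3 d.py .468 -.0767 .067
```

```text
t 8.7 pos [ 0.4677 -0.077   0.0678] az -88.92 down [-0.001  0.    -1.   ] F [-0.2  0.1 -3.7] M [-0.01  0.05  0.01] op 0.617
t 9.03 pos [ 0.4681 -0.0771  0.0672] az -88.92 down [-0.  0. -1.] F [-3.7  1.4  6. ] M [0.24 0.53 0.03] op 0.615
shift mm [-0.4  0.2 -0.1]
```

Home: contact came at z = 0.067, as predicted. Now to turn the cap anticlockwise.

```bash
python3 -m inch '[{"ax":0,"ay":-0.07,"az":0,"x":0,"y":0,"z":0,"hand":1},{"ax":0,"ay":-0.07,"az":0,"x":0,"y":0,"z":0,"hand":1},{"ax":0,"ay":-0.07,"az":0,"x":0,"y":0,"z":0,"hand":1}]' 80 >/dev/null;python3 d.py
python3 -m inch '[{"ax":0,"ay":-0.1,"az":0,"x":0,"y":-0.1,"z":0,"hand":1},{"ax":0,"ay":-0.1,"az":0,"x":0,"y":-0.1,"z":0,"hand":1},{"ax":0,"ay":-0.1,"az":0,"x":0,"y":-0.1,"z":0,"hand":1},{"ax":0,"ay":-0.1,"az":0,"x":0,"y":-0.1,"z":0,"hand":1}]' >/dev/null;python3 d.py
```

```text
t 9.28 pos [ 0.4689 -0.0775  0.0673] az -76.8 down [ 0.002 -0.001 -1.   ] F [-1.3  0.7  2.5] M [ 0.01  0.24 -0.29] op 0.614
t 9.62 pos [ 0.4693 -0.0774  0.0677] az -53.81 down [ 0.004 -0.    -1.   ] F [0.4 1.2 2.5] M [ 0.12  0.08 -0.29] op 0.612
```

```bash
python3 -m inch '[{"ax":0,"ay":-0.1,"az":0,"x":0,"y":-0.15,"z":0,"hand":1},{"ax":0,"ay":-0.1,"az":0,"x":0,"y":-0.15,"z":0,"hand":1},{"ax":0,"ay":-0.1,"az":0,"x":0,"y":-0.1,"z":0,"hand":1},{"ax":0,"ay":-0.1,"az":0,"x":0,"y":0,"z":0,"hand":1}]' >/dev/null;python3 d.py
python3 -m inch '[{"ax":0,"ay":-0.1,"az":0,"x":0,"y":0,"z":0,"hand":1},{"ax":0,"ay":-0.1,"az":0,"x":0,"y":0,"z":0,"hand":1},{"ax":0,"ay":-0.1,"az":0,"x":0,"y":0,"z":0,"hand":1},{"ax":0,"ay":-0.086,"az":0,"x":0,"y":0,"z":0,"hand":1}]' >/dev/null;python3 d.py
python3 -m inch '[{"ax":0,"ay":0,"az":0,"x":0,"y":0,"z":0,"hand":1},{"ax":0,"ay":0,"az":0,"x":0,"y":0,"z":0,"hand":1},{"ax":0,"ay":0,"az":0,"x":0,"y":0,"z":0,"hand":1}]' >/dev/null;python3 d.py .468 -.0767 .067
python3 - <<'E'
from h import *
s=snap('scene')['img'][165:285,235:405]
cv2.imwrite('pics/p3.png',cv2.resize(s,(800,565),interpolation=cv2.INTER_CUBIC)[:,:,::-1])
E
```

```text
t 9.95 pos [ 0.4693 -0.0772  0.0683] az -30.88 down [ 0.003  0.    -1.   ] F [-0.7  2.4  7.4] M [ 0.44  0.19 -0.18] op 0.615
t 10.28 pos [ 0.4691 -0.0771  0.0688] az -8.72 down [ 0.002  0.    -1.   ] F [-3.   2.7  7.5] M [ 0.28  0.5  -0.13] op 0.614
t 10.53 pos [ 0.4691 -0.0772  0.0688] az -8.91 down [ 0.002 -0.    -1.   ] F [-3.   2.1  7.4] M [0.35 0.49 0.06] op 0.612
shift mm [-1.2  1.8  0.4]
```

View pics/p3.png

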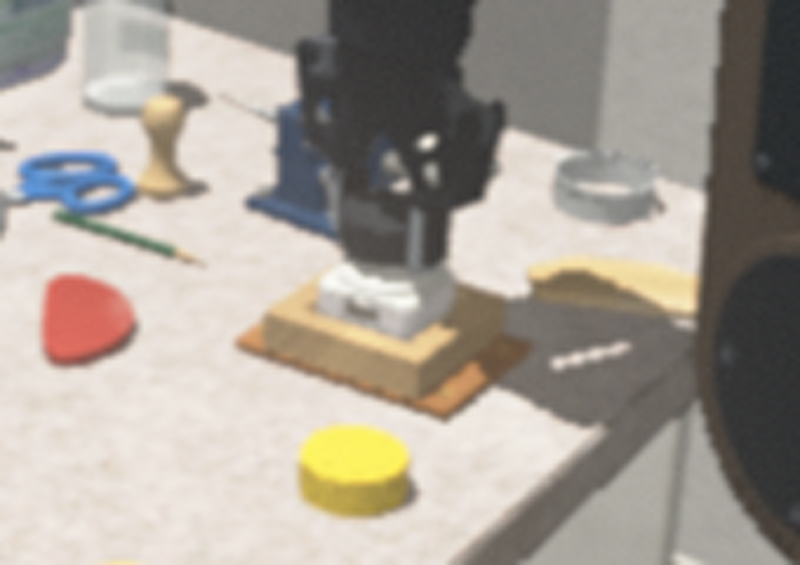

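The jar is still square in the pocket and the TCP has risen about 1.6 mm. Lifting gently while watching the force.

```bash
python3 -m inch '[{"ax":0,"ay":0,"az":0,"x":0,"y":-1,"z":0,"hand":1},{"ax":0,"ay":0,"az":0,"x":0,"y":-1,"z":0,"hand":1},{"ax":0,"ay":0,"az":0,"x":0,"y":-1,"z":0,"hand":1},{"ax":0,"ay":0,"az":0,"x":0,"y":-1,"z":0,"hand":1},{"ax":0,"ay":0,"az":0,"x":0,"y":0,"z":0,"hand":1}]' >/dev/null;python3 d.py
```

```text
t 11.0 pos [ 0.4681 -0.0772  0.0712] az -8.95 down [ 0.001 -0.    -1.   ] F [ 0.2  0.2 -1.3] M [ 0.04 -0.03  0.  ] op 0.611
```

```bash
python3 -m inch '[{"ax":0,"ay":0,"az":0,"x":0,"y":-3,"z":0,"hand":1},{"ax":0,"ay":0,"az":0,"x":0,"y":-5,"z":0,"hand":1},{"ax":0,"ay":0,"az":0,"x":0,"y":-6,"z":0,"hand":1},{"ax":0,"ay":0,"az":0,"x":0,"y":-6,"z":0,"hand":1},{"ax":0,"ay":0,"az":0,"x":0,"y":-6,"z":0,"hand":1}]' >/dev/null;python3 d.py
python3 -m inch '[{"ax":0,"ay":0,"az":0,"x":0,"y":-5,"z":0,"hand":1},{"ax":0,"ay":0,"az":0,"x":0,"y":-3,"z":0,"hand":1},{"ax":0,"ay":0,"az":0,"x":0,"y":0,"z":0,"hand":1},{"ax":0,"ay":0,"az":0,"x":0,"y":0,"z":0,"hand":1},{"ax":0,"ay":0,"az":0,"x":0,"y":0,"z":0,"hand":1}]' >/dev/null;python3 d.py .468 -.0767 .105
python3 - <<'E'
from h import *
s=snap('scene')['img'][165:285,235:405]
cv2.imwrite('pics/p4.png',cv2.resize(s,(800,565),interpolation=cv2.INTER_CUBIC)[:,:,::-1])
E
```

```text
t 11.42 pos [ 0.4682 -0.0772  0.098 ] az -8.94 down [ 0.001 -0.    -1.   ] F [ 0.7 -0.1 -1. ] M [ 0.03  0.02 -0.05] op 0.614
t 11.83 pos [ 0.4677 -0.077   0.1049] az -8.94 down [-0.  0. -1.] F [ 0.2  0.7 -1.1] M [-0.04 -0.02 -0.01] op 0.614
shift mm [ 0.2 -0.1  0.3]
```

View pics/p4.png

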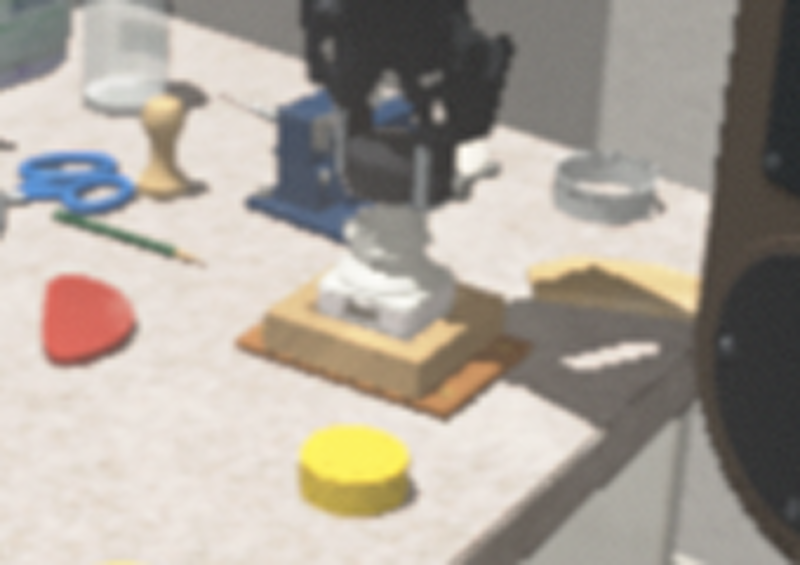

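The cap is off and level in the fingers, around (390,180) in the crop. The open neck is below it, and the jar hasn't moved since p3, still square in the pocket.

```bash
python3 -c "
from plant import sign_off; print(sign_off())"; python3 d.py
```

```text
the job is handed in; nothing more can be done
None
the job is handed in; nothing more can be done
```

I seated the medium jar in the block, unscrewed its cap and handed the job in with the cap held level above the jar's mouth. It took about 12 s of the 48 s allowed.

- **Right jar:** its cap measured 53 mm across from above, against 54 mm given. The yellow caps and the other two jars were left alone.
- **Seating:** I carried the jar by its cap and lowered it square into the pocket. It touched the floor at the predicted height, within 0.2 mm, and I pressed it lightly.
- **Unscrewing:** I turned the cap 80° anticlockwise. It rose about 1.6 mm at the tool, and the jar stayed square in the pocket. The highest turning moment I sampled was only 0.29 N m, below the stated 0.5 N m. I read it only between moves, so I may have missed the peak.
- **Lifting off:** the force dropped to about the cap's own weight, roughly 1 N, so the thread had let go. The cap's lower edge ended about 20 mm above the jar's mouth, going by the tool height. The tool was vertical and its centre within 0.5 mm of the block's.
- **Last picture:** it shows the cap in the fingers, the open neck below it and the jar unmoved in the pocket. I did not check the final position from the top camera, and I did not look again at the other two jars or the smaller ring cutter after lifting the medium jar.

No check failed. The arm's readings after the hand-in were refused, as expected.

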